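# Hold the hand lens over the practice eye

### The arm

A 7-joint arm with a two-finger parallel gripper is mounted at the origin on the work surface. World frame = base frame: x ahead of the robot, y to its left, z up, the work surface at z = 0. Lengths are in m, angles in degrees, forces in N, time in s.
With the tool pointing down it reaches from about 0.375 to 0.925 m from the base axis. Payload 3.1 kg.
Tool frame: the origin (TCP) lies at the very end of the fingers, on their centre line; the grasp point (between the pads) lies bot.grip_point_offset behind it (bot.grip_point_offset is the distance from the TCP to the grasp point, in m); z points along the fingers, y is the line along which they close (so a half turn about z gives the same grasp; the last joint's range is limited). The gripper opens to 85 mm and grips with 20 to 120 N. Pads are 22 mm wide; open, the fingers measure 114 mm over their backs; the gripper's body (76 mm by 85 mm) begins 54 mm behind the grasp point. The pads swing forward as they close: fully open they stand 13 mm farther back than shut.
Start: joints at [-75.218, 21.939, 2.515, 91.553, -1.026, 66.532, -2.859], TCP at [0.226, 0.609, 0.231] pointing down, gripper open.
Joint ranges: [-149.38, 149.38], [-23.57, 123.04], [-84.95, 90], [0, 143.3], [-89.99, 269.99], [3.08, 112.72], [-163.45, 163.45]. Speed limits (degrees/s): [159.86, 159.86, 180, 180, 180, 180, 180].

### API

Orientations are given as a 3x3 rotation matrix whose columns are the frame's x, y, z axes.
In Python, from plant import readout, snapshot, order, bot gives the robot as it stands.
- The arm moves only by the tool step_arm, never from a script. Its argument "plan" is a list that holds one entry, the list of rows, each a list of 5 numbers: the shift along the tool's x, y, z in mm, then the turn about the tool's z in units of 5 degrees (1.0 is 5 degrees), then the gripper command: -1 is shut, 1 is fully open, values between are in proportion. A call has 1 to 20 rows; each row shifts and turns the commanded pose from where the row before left it, along the tool's axes as they then stand; what a row does not reach is not made up. A row lasts 1/10 s, in which the tool goes at most 50 mm and 8.59 degrees, less where a joint would pass 70% of its speed; a pose out of reach is approached as far as the arm can. A call is refused whole if a number of a shift passes 50 or a number of a turn 1, either way. A call with a gripper value outside its range is refused whole. The fingers move at their own pace and stop on an object; the grip force is fixed at half the most. Time passes only in rows, so rows that do not move let the fingers close. It gives the time, the measured TCP pose, the force, the opening and the grip force at its end, in the units of the state.
- readout.observe(): the state, without advancing time (a new reading comes with each control period).
- snapshot(name): name is "side" or "top" or "wrist"; returns a dict with "frame" (420x560x3 uint8, red, green, blue), "fx", "fy", "cx", "cy" (pixels), "R" (3x3) and "t" (3): a world point X has camera coordinates R X + t. Camera axes: x right, y down, z forward; pixel columns grow to the right and rows downward; lengths in m; the calibration is good to about 2 mm. The wrist camera is an equidistant fisheye: a pixel r from the principal point sees the ray r / f radians off the axis. A picture is of the moment at which its call begins. There is no depth.
- order.close_job(): hands the job in; it is judged then, once.
The state is a dict: "time_s": time; "q": joint angles; "qvel": joint speeds; "effort": joint torques, N m; "ee_pos": TCP position; "eef_rot": TCP orientation; "wrist_force": force on the tool from outside, world axes, zero at the start; "wrist_torque": the same for the moment, N m; "gripper_width": opening from 0.0 (shut) to 1.0 (fully open); "grip_force": force on a finger pad.
Only numpy, scipy, OpenCV 4.12 (cv2) and the standard library are available. Lean on these libraries where they do the work, as an engineer would, in place of code of your own. Each camera call takes 0.05 s, during which the arm holds its last target. There are 200 camera calls.

### The job

Pick up the hand lens by its red handle, carry it over the top of the rack of lens bars and hold it over the practice eye with the blue iris: level, centred on the pupil, about one centimetre above the eye without ever touching it, the handle lined up over the orange stripe on that eye's base. Finish while still holding the lens steady there; do not put it down or let go, and do not bump the rack, either practice eye or anything else on the desk.

Things in the scene. Friction and masses are not known exactly. Their poses are not given: they have to be found in the camera images.
- lens_center (a point): Centre of the hand lens (loose, 60 g, give or take a third; a grip of 50 N on the handle holds it level): a clear round lens in a black ring of 44 mm outer diameter, 12 mm thick, with a straight red handle. This point is the middle of the lens, 6 mm above the flat underside, which is its lowest face. z is the lens axis (up as it lies); the handle runs from the ring along -x, in the same plane, to 125 mm from this point; it is 12 mm wide (y) and 12 mm thick (z).
- lens_grip (a point): The place to grip the handle: on its centre line 66 mm from the lens centre along the lens's -x, half-way up (6 mm above the underside). Same axes as lens_center. As the lens lies on its stand this point is 46 mm above the desk, with free space 38 mm deep beneath the handle, from 21 mm to 108 mm from the lens centre.
- stand: Grey lens stand, fixed to the desk, base 175 x 70 x 8 mm; origin on the desk under the lens centre, z up, the handle lies along its -x. The ring rests on a round pillar (42 mm diameter, top at 40 mm) and the end of the handle between two small tines (tops at 49 mm) 108 to 120 mm from the lens centre. The lens lifts straight up.
- rack: Rack of yellow and white lens bars, fixed, clear ends, standing between the lens stand and the practice eyes: 220 (x, long) x 70 (y) x 120 mm tall; origin at the centre of its underside on the desk, z up.
- eye_blue: Practice eye with BLUE iris and blue collar, looking straight up, fixed: round white base 84 mm diameter, 12 mm high, a thin column, a collar 34 mm in diameter from 56 to 68 mm height, and a 24 mm white eyeball. Origin at the centre of its underside on the desk, z up; the orange stripe on the base runs from the column outwards along its -x.
- blue_apex (a point): Top of the blue eye's cornea (centre of the pupil), 82 mm above the desk on the axis of its stand; same axes as eye_blue.
- eye_brown: The other practice eye, the same in every way but with BROWN iris and collar; to be left alone. It and the blue one may stand in either place. Same origin and axes.
- saline: Bystander, loose: white saline bottle with blue cap, 56 dia x 150 tall (mm); origin at the centre of its underside.
- drops: Bystander, loose: small amber eye-drop bottle, 36 dia x 75 tall (mm); origin at the centre of its underside.
- mouse: Bystander, loose: black computer mouse, 105 x 60 x 30 tall (mm); origin at the centre of its underside.
- car: Bystander, loose: red model sports car, 170 x 76 x 53 tall (mm); origin at the centre of its underside.
- clock: Bystander, loose: white desk clock with a green display, 35 x 130 x 85 tall (mm); origin at the centre of its underside.

How it is judged:
By the outcome, as a careful person would: the job done as asked, in the order asked, and still so for the second after the job is handed in, while the arm keeps its last pose, push and grip.
It also fails if it takes over 48 s, if anything falls off the work surface, if the arm or the gripper's body presses on something with over 40 N, if the wrist force passes 120 N, or if a joint passes its speed limit or range.

## Working session

There is one attempt and no reset: what is moved stays moved. The work goes in short steps, Python scripts to look and compute and a tool call to move; the robot and the scene stay as the last step left them, time stands still between calls to the robot, and variables do not carry over. Pictures are saved under pics/ and viewed, at most 12 in all, crops included, and the job is handed in when it is done.

Besides the shell and the picture viewer there is one more tool, called after ">>>" by a JSON object that holds its "method" and its "body", one argument or row to a line. step_arm: Moves the arm, as the interface text tells. Its arguments: {"type":"object","properties":{"plan":{"type":"array","items":{"type":"array","items":{"type":"array","items":{"type":"number"}}}}},"required":["plan"]}

```bash
mkdir -p pics; ls
python3 - <<'E'
from plant import readout, snapshot, order, bot
import cv2,pickle,numpy as np
np.set_printoptions(precision=4,suppress=True)
S={}
for n in ["side","top","wrist"]:
    s=snapshot(n);S[n]=s
    cv2.imwrite(f"pics/{n}0.png",s["frame"][:,:,::-1])
    print(n,s["fx"],s["fy"],s["cx"],s["cy"],np.array(s["R"]).tolist(),s["t"])
pickle.dump(S,open("S0.pkl","wb"))
print(readout.observe(),bot.grip_point_offset)
E
```

```text
pics
side 433.0895975133841 433.0895975133841 271.3621613733669 204.82018900464823 [[0.8632044314858467, -0.5044407221449961, -0.02043691035922286], [-0.30098474336549075, -0.4817043478909856, -0.8230243650610413], [0.4053224564768225, 0.7165894773611704, -0.5676382890634132]] [-0.5543  0.2539  1.2926]
top 525.1657786745454 525.1657786745454 276.39543430006717 207.1381925533587 [[0.005879501309343456, -0.9999806450873026, 0.0020349238649515103], [-0.9961450284445316, -0.006035036673843462, -0.08751377398780669], [0.08752436100650478, -0.001512541942587704, -0.9961612311504976]] [-0.017   0.6417  1.8036]
wrist 325.19226210127806 325.19226210127806 275.91251563387254 213.04809914592371 [[0.3486977072308281, 0.937232308504559, -0.0023470976079217527], [0.8996025348582476, -0.3339929244662969, 0.28136098820388755], [0.2629166945033756, -0.10022138644854173, -0.9595991274744642]] [-0.6492 -0.0359  0.3796]
{'time_s': 0.15, 'q': array([-75.2197,  21.9825,   2.5104,  91.6275,  -1.026 ,  66.534 ,
        -2.8599]), 'qvel': array([-0.0923, -0.1322,  0.0434, -0.3451, -0.0384, -0.08  , -0.0025]), 'effort': array([  0.002 , -43.4052,   1.0271, -24.9979,   0.0108,   0.0073,
         0.    ]), 'ee_pos': array([0.2261, 0.6086, 0.2302]), 'eef_rot': array([[-0.9374,  0.3482, -0.0007],
       [ 0.3482,  0.9374, -0.002 ],
       [-0.0001, -0.0021, -1.    ]]), 'wrist_force': array([ 0.3037, -0.782 ,  0.1532]), 'wrist_torque': array([-0.0074, -0.066 , -0.0169]), 'grip_force': 0.0, 'gripper_width': 0.9988997166325336} 0.0187
```

View pics/top0.png

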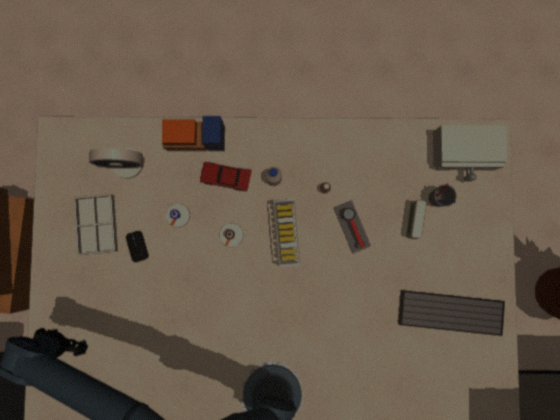

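View pics/side0.png

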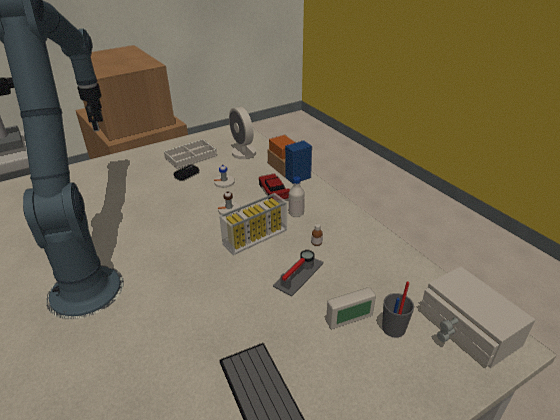

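The top view shows the blue eye near (177,214), the brown eye near (231,235), the rack near (286,232), and the lens ring at (348,213) with its red handle running to about (363,246). In the side view, the handle is near (293,270) and the blue eye near (223,172). Next I'll measure these with colour masks.

```bash
cat > h.py <<'E'
import numpy as np,cv2,pickle
np.set_printoptions(precision=4,suppress=True)
def ray(s,uv):
    R=np.array(s["R"]);t=np.array(s["t"]);o=-R.T@t
    x=(uv[0]-s["cx"])/s["fx"];y=(uv[1]-s["cy"])/s["fy"]
    if s.get("fish"):
        r=np.hypot(x,y);d=np.array([x/r*np.sin(r),y/r*np.sin(r),np.cos(r)]) if r>1e-9 else np.array([0,0,1.])
    else: d=np.array([x,y,1.])
    d=R.T@d; return o,d/np.linalg.norm(d)
def onz(s,uv,z):
    o,d=ray(s,uv);return o+d*(z-o[2])/d[2]
def tri(s1,u1,s2,u2):
    A=np.zeros((3,3));b=np.zeros(3);L=[]
    for s,u in((s1,u1),(s2,u2)):
        o,d=ray(s,u);P=np.eye(3)-np.outer(d,d);A+=P;b+=P@o;L.append((o,P))
    X=np.linalg.solve(A,b);return X,[np.linalg.norm(P@(X-o)) for o,P in L]
def blobs(s,roi,f,mina=4):
    u0,v0,u1,v1=roi;h=cv2.cvtColor(s["frame"][v0:v1,u0:u1],cv2.COLOR_RGB2HSV).astype(int)
    m=f(h[...,0],h[...,1],h[...,2]).astype(np.uint8)
    n,l,st,c=cv2.connectedComponentsWithStats(m)
    return [(st[i,4],c[i]+[u0,v0],np.argwhere(l==i)[:,::-1]+[u0,v0]) for i in np.argsort(-st[:,4]) if i and st[i,4]>=mina]
red=lambda h,s,v:((h<6)|(h>172))&(s>140)&(v>60)
blue=lambda h,s,v:(h>105)&(h<130)&(s>90)
orange=lambda h,s,v:(h>=3)&(h<18)&(s>110)&(v>100)
dark=lambda h,s,v:(v<55)
white=lambda h,s,v:(v>150)&(s<70)
E
python3 - <<'E'
from h import *
S=pickle.load(open("S0.pkl","rb"));T=S["top"];D=S["side"];W=S["wrist"];W["fish"]=1
def show(n,s,roi,f,z):
    for a,c,p in blobs(s,roi,f)[:3]: print(n,a,c,p.min(0),p.max(0),"on z",z,onz(s,c,z))
show("top red",T,(330,195,375,260),red,.052);show("side red",D,(270,240,320,300),red,.052)
show("top blue",T,(160,198,192,230),blue,.06);show("side blue",D,(208,155,238,190),blue,.06)
show("top orange",T,(160,198,192,230),orange,.012);show("side orange",D,(205,160,240,192),orange,.012)
show("top white",T,(155,195,195,235),white,.012)
show("top ring",T,(335,200,362,225),dark,.052)
show("side ring",D,(295,245,320,270),dark,.05)
r=blobs(T,(330,195,375,260),red)[0];q=blobs(D,(270,240,320,300),red)[0]
print("tri red",tri(T,r[1],D,q[1]))
P=np.array([onz(T,x,.052)[:2] for x in r[2]]);c=P.mean(0);w,v=np.linalg.eigh(np.cov((P-c).T));print("axis",c,v[:,1],((P-c)@v[:,1]).min(),((P-c)@v[:,1]).max(),np.sqrt(w*12))
def up(n,s,roi,k):
    u0,v0,u1,v1=roi;cv2.imwrite(n,cv2.resize(s["frame"][v0:v1,u0:u1,::-1],None,fx=k,fy=k,interpolation=cv2.INTER_CUBIC));
a=cv2.resize(T["frame"][190:270,330:390],None,fx=5,fy=5);b=cv2.resize(T["frame"][190:270,145:205],None,fx=5,fy=5)
cv2.imwrite("pics/crop0.png",np.hstack([a,b])[:,:,::-1])
E
```

```text
top red 117 [356.5897 233.1538] [350 220] [363 247] on z 0.052 [ 0.5519 -0.2886  0.052 ]
side red 137 [293.2482 268.4964] [282 258] [304 280] on z 0.052 [ 0.547  -0.2927  0.052 ]
top blue 8 [177.625 214.25 ] [177 211] [178 217] on z 0.06 [0.6126 0.3246 0.06  ]
side blue 26 [222.5    170.1538] [219 167] [226 172] on z 0.06 [0.6103 0.3332 0.06  ]
top orange 19 [172.2632 222.3684] [170 220] [175 225] on z 0.012 [0.5874 0.3518 0.012 ]
side orange 14 [217.  179.5] [214 179] [220 180] on z 0.012 [0.5905 0.3536 0.012 ]
top ring 83 [343.8795 215.3133] [339 208] [350 224] on z 0.052 [ 0.6129 -0.2454  0.052 ]
top ring 9 [353.8889 214.1111] [353 211] [355 217] on z 0.052 [ 0.6173 -0.2798  0.052 ]
side ring 49 [310.2245 259.    ] [305 251] [313 266] on z 0.05 [ 0.6145 -0.2826  0.05  ]
side ring 18 [301.     267.4444] [298 264] [303 269] on z 0.05 [ 0.5701 -0.2991  0.05  ]
side ring 15 [303.2 252.6] [301 250] [308 257] on z 0.05 [ 0.6127 -0.247   0.05  ]
tri red (array([ 0.551 , -0.2888,  0.0472]), [np.float64(0.001218088102196372), np.float64(0.0012180881021964679)])
axis [ 0.5519 -0.2886] [-0.9219 -0.3873] -0.050129083527272286 0.051923441321635976 [0.0134 0.1017]
```

View pics/crop0.png

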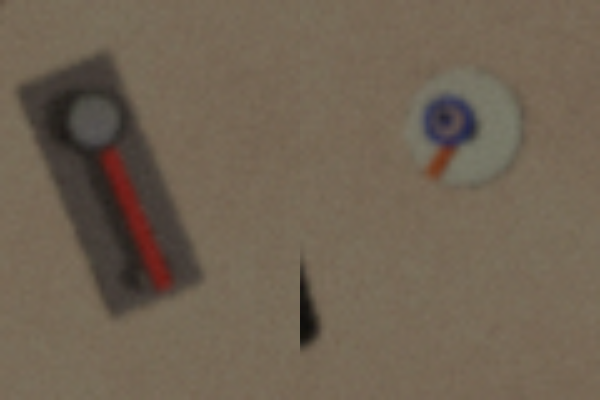

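View pics/wrist0.png

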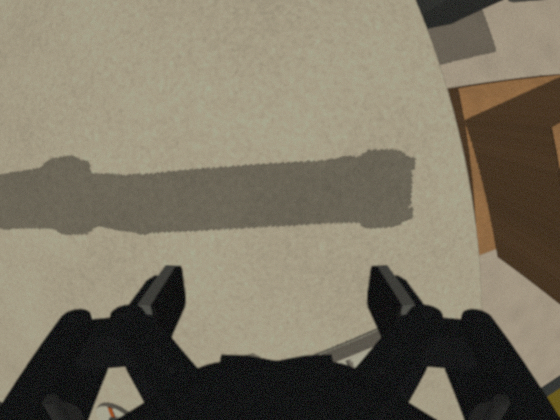

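The crop shows the lens ring at about (349,214) and the handle end at (363,247). It also shows the blue collar at about (175,214), with the stripe pointing lower-left. The triangulated handle height of 47 mm agrees with the 46 mm given. The wrist picture shows only empty desk and the open fingers. I'll move to a spot where the wrist camera can see the blue eye.

>>> {"method": "step_arm", "body": {
  "plan": [
    [[-10,-2.5,0,0,1],[-20,-5,0,0,1],[-27,-6.5,0,0,1],[-27,-6.5,0,0,1],[-27,-6.5,0,0,1],[-27,-6.5,0,0,1],[-27,-6.5,0,0,1],[-27,-6.5,0,0,1],[-27,-6.5,0,0,1],[-27,-6.5,0,0,1],[-27,-6.5,0,0,1],[-27,-6.5,0,0,1],[-27,-6.5,0,0,1],[-27,-6.5,0,0,1],[-27,-6.5,0,0,1],[-27,-6.5,0,0,1],[-27,-6.5,0,0,1],[-27,-6.5,0,0,1],[-20,-5,0,0,1],[-10,-2,0,0,1]]
  ]
}}

```text
time_s: 2.15
ee_pos: [0.6485, 0.3233, 0.2311]
eef_rot: [[-0.936, 0.352, 0.001], [0.352, 0.936, -0.002], [-0.001, -0.002, -1.0]]
wrist_force: [-0.5, -0.1, 0.2]
gripper_width: 1.002
grip_force: 0.0
```

>>> {"method": "step_arm", "body": {
  "plan": [
    [[0,0,0,0,1],[0,0,0,0,1],[0,0,0,0,1]]
  ]
}}

```text
time_s: 2.45
ee_pos: [0.6447, 0.3291, 0.2312]
eef_rot: [[-0.938, 0.345, -0.001], [0.345, 0.938, 0.001], [0.002, 0.001, -1.0]]
wrist_force: [-0.1, -0.4, 0.3]
gripper_width: 1.005
grip_force: 0.0
```

Run:
```python
from plant import readout, snapshot
from h import *
s=snapshot("wrist");s=dict(s);s["fish"]=1;pickle.dump(s,open("W1.pkl","wb"))
o=readout.observe();print(o["time_s"],o["ee_pos"],o["q"],o["wrist_force"]);print(o["eef_rot"])
cv2.imwrite("pics/w1.png",s["frame"][:,:,::-1])
for n,f,z in(("blue",blue,.075),("orange",orange,.012),("white",white,.012)):
    for a,c,p in blobs(s,(0,0,560,300),f,30)[:4]: print(n,a,c,p.min(0),p.max(0),onz(s,c,z))
```

```text
2.5 [0.6448 0.3291 0.2312] [-39.1696  30.3703  12.949   80.2331  -7.0091  70.1979  44.2385] [0.7883 0.8223 0.175 ]
[[-0.9385  0.3453 -0.0011]
 [ 0.3453  0.9385  0.0012]
 [ 0.0014  0.0007 -1.    ]]
blue 425 [272.5129 161.8894] [255 146] [289 179] [0.6121 0.3387 0.075 ]
blue 85 [271.6824 164.2471] [267 159] [277 169] [0.6139 0.3372 0.075 ]
orange 202 [277.505  132.3515] [272 120] [283 144] [0.5902 0.352  0.012 ]
orange 149 [108.4631 141.349 ] [105 129] [111 153] [0.5215 0.1593 0.012 ]
white 108224 [263.6078 141.326 ] [0 0] [559 299] [0.5942 0.3341 0.012 ]
white 648 [299.5015 158.9583] [281 129] [322 177] [0.6266 0.3648 0.012 ]
white 511 [ 44.1448 206.4658] [ 13 149] [ 78 267] [0.5556 0.0181 0.012 ]
white 156 [269.5641 161.2308] [261 153] [280 173] [0.6175 0.3325 0.012 ]
```

View pics/w1.png

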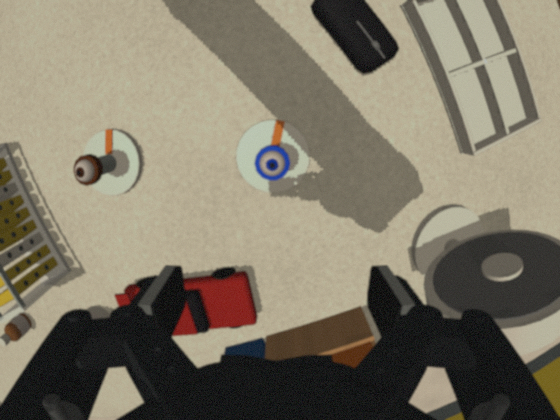

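The wrist view shows the blue eye at (272,162) with its stripe pointing up towards (280,125). The brown eye is at (88,170), and the rack's near end sits at the left edge.

Run:
```python
from h import *
s=pickle.load(open("W1.pkl","rb"));S=pickle.load(open("S0.pkl","rb"));T=S["top"];D=S["side"]
b=blobs(s,(240,130,310,190),blue,30)
# outer blue collar outline: hull ellipse
m=np.vstack([x[2] for x in b]).astype(np.int32);e=cv2.fitEllipse(cv2.convexHull(m));print("collar",e,onz(s,e[0],.066))
ir=b[1][2] if len(b)>1 else m;e2=cv2.fitEllipse(cv2.convexHull(ir.astype(np.int32)));print("iris",e2,onz(s,e2[0],.080),onz(s,b[1][1],.080))
C=onz(s,e2[0],.080)[:2]
o=blobs(s,(265,110,290,150),orange,30)[0];P=np.array([onz(s,x,.012)[:2] for x in o[2]]);c=P.mean(0);w,v=np.linalg.eigh(np.cov((P-c).T));v=v[:,1]*np.sign(v[:,1]@(c-C))
print("stripe",c,"pca deg",np.degrees(np.arctan2(v[1],v[0])),"from eye",np.degrees(np.arctan2(*(c-C)[::-1])),((P-C)@v).min(),((P-C)@v).max(),"width",np.sqrt(w*12))
# base: light pixels not desk
h=cv2.cvtColor(s["frame"],cv2.COLOR_RGB2HSV);print(h[150,245],h[150,220],h[128,260])
for f in (lambda H,S_,V:(S_<28)&(V>120),lambda H,S_,V:(S_<40)&(V>120)):
  q=blobs(s,(225,105,325,205),f,50)
  for a,cc,p in q[:2]: 
    e3=cv2.fitEllipse(cv2.convexHull(p.astype(np.int32)));print("base",a,e3,onz(s,e3[0],.012))
for s_,r in((T,(165,203,185,222)),(D,(212,160,234,180))):
  q=np.vstack([x[2] for x in blobs(s_,r,lambda H,S_,V:(H>108)&(H<150)&(S_>50),3)]);c=(q.min(0)+q.max(0))/2;print(c,q.min(0),q.max(0),onz(s_,c,.068))
```

```text
collar ((272.1326904296875, 162.39549255371094), (33.96676254272461, 34.48411560058594), 31.61489486694336) [0.6134 0.3377 0.066 ]
iris ((271.72808837890625, 164.2855682373047), (10.418462753295898, 10.670783996582031), 100.71810150146484) [0.6133 0.3375 0.08  ] [0.6133 0.3375 0.08  ]
stripe [0.5902 0.352 ] pca deg 148.10340700508266 from eye 147.8991220865688 0.013332840695880178 0.04092490642598681 width [0.009  0.0275]
[ 47  23 199] [ 22  48 185] [ 47  25 195]
base 808 ((267.1268005371094, 151.0213623046875), (57.5041389465332, 63.06901550292969), 54.738826751708984) [0.6058 0.334  0.012 ]
base 1611 ((267.4175720214844, 155.52931213378906), (63.90028381347656, 71.98617553710938), 176.57754516601562) [0.6106 0.3325 0.012 ]
base 753 ((291.2794189453125, 157.50592041015625), (34.64866638183594, 60.65099334716797), 7.374579429626465) [0.6219 0.3567 0.012 ]
[174.5 214. ] [170 210] [179 218] [0.6128 0.3338 0.068 ]
[222.5 168.5] [219 165] [226 172] [0.6106 0.3323 0.068 ]
```

The blue eye's axis is at about (0.613, 0.336) and the stripe points at 148°. The iris and collar rays agree, and the stripe's outer end lies 41 mm out, against a base radius of 42 mm. Next I'll move over the lens.

>>> {"method": "step_arm", "body": {
  "plan": [
    [[-3,-11,0,0,1],[-6,-21,0,0,1],[-9.3,-32,0,0,1],[-9.3,-32,0,0,1],[-9.3,-32,0,0,1],[-9.3,-32,0,0,1],[-9.3,-32,0,0,1],[-9.3,-32,0,0,1],[-9.3,-32,0,0,1],[-9.3,-32,0,0,1],[-9.3,-32,0,0,1],[-9.3,-32,0,0,1],[-9.3,-32,0,0,1],[-9.3,-32,0,0,1],[-9.3,-32,0,0,1],[-9.3,-32,0,0,1],[-9.3,-32,0,0,1],[-9.3,-32,0,0,1],[-6,-21,0,0,1],[-3,-11,0,0,1]]
  ]
}}

```text
time_s: 4.5
ee_pos: [0.6002, -0.2749, 0.2317]
eef_rot: [[-0.936, 0.352, -0.0], [0.352, 0.936, -0.002], [-0.0, -0.002, -1.0]]
wrist_force: [0.2, 0.3, -0.6]
gripper_width: 1.001
grip_force: 0.0
```

>>> {"method": "step_arm", "body": {
  "plan": [
    [[0,0,0,-0.5,1],[0,0,0,-1,1],[0,0,0,-1,1],[0,0,0,-1,1],[0,0,0,-1,1],[0,0,0,-1,1],[0,0,0,-1,1],[0,0,0,-1,1],[0,0,0,-0.6,1],[0,0,0,-0.5,1],[0,0,0,0,1],[0,0,0,0,1],[0,0,0,0,1]]
  ]
}}

```text
time_s: 5.8
ee_pos: [0.6021, -0.2706, 0.2313]
eef_rot: [[-0.923, -0.385, -0.0], [-0.385, 0.923, 0.0], [-0.0, 0.0, -1.0]]
wrist_force: [-0.7, -0.1, 0.1]
gripper_width: 0.999
grip_force: 0.0
```

Run:
```python
from plant import readout, snapshot
from h import *
s=dict(snapshot("wrist"));s["fish"]=1;pickle.dump(s,open("W2.pkl","wb"))
o=readout.observe();print(o["time_s"],o["ee_pos"],o["q"],o["wrist_force"]);print(o["eef_rot"])
cv2.imwrite("pics/w2.png",s["frame"][:,:,::-1])
for a,c,p in blobs(s,(0,0,560,300),red,30)[:3]:
    P=np.array([onz(s,x,.052)[:2] for x in p]);m=P.mean(0);w,v=np.linalg.eigh(np.cov((P-m).T));v=v[:,1]*np.sign(v[0,1])
    print("red",a,c,p.min(0),p.max(0),m,np.degrees(np.arctan2(v[1],v[0])),((P-m)@v).min(),((P-m)@v).max(),np.sqrt(w*12))
```

```text
5.85 [ 0.6021 -0.2708  0.2313] [  7.6208  23.5328  17.0197  90.6197  -7.3031  66.9458 138.7872] [-0.2755  0.4262  0.2853]
[[-0.9231 -0.3846 -0.    ]
 [-0.3846  0.9231  0.0001]
 [-0.      0.0001 -1.    ]]
red 1202 [279.2238 137.772 ] [273  87] [285 189] [ 0.5507 -0.2875] 22.502026876724706 -0.05061058251975987 0.051636246463524535 [0.0116 0.1024]
red 120 [  8.1167 179.925 ] [  0 172] [ 17 188] [ 0.7159 -0.6016] -49.32100488823655 -0.02261589466179735 0.02232029001819748 [0.0081 0.0432]
```

View pics/w2.png

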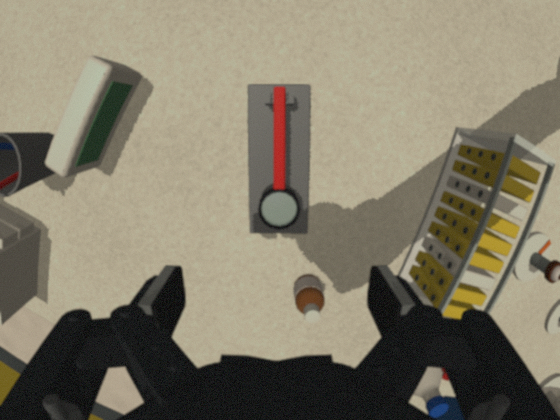

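The wrist view shows the handle from (279,87) to (279,189) and the lens ring at (279,208), with the handle upright in the picture, so the yaw is right. I'll shift over the grip point and go part of the way down.

>>> {"method": "step_arm", "body": {
  "plan": [
    [[5,0.5,5,0,1],[8,0.8,15,0,1],[10,1,20,0,1],[10,1,20,0,1],[8,0.8,20,0,1],[4.4,0.2,20,0,1],[0,0,15,0,1],[0,0,10,0,1],[0,0,5,0,1],[0,0,0,0,1],[0,0,0,0,1],[0,0,0,0,1]]
  ]
}}

```text
time_s: 7.05
ee_pos: [0.5595, -0.285, 0.1023]
eef_rot: [[-0.923, -0.385, 0.002], [-0.385, 0.923, -0.001], [-0.002, -0.001, -1.0]]
wrist_force: [-0.5, -0.2, 0.1]
gripper_width: 0.996
grip_force: 0.0
```

```bash
cat > look.py <<'E'
from plant import readout, snapshot
from h import *
s=dict(snapshot("wrist"));s["fish"]=1;pickle.dump(s,open("W3.pkl","wb"))
o=readout.observe();print(o["time_s"],o["ee_pos"],o["q"],o["wrist_force"]);R=o["eef_rot"];print(R)
for a,c,p in blobs(s,(150,0,420,330),red,30)[:3]:
    P=np.array([onz(s,x,.052)[:2] for x in p]);m=P.mean(0);w,v=np.linalg.eigh(np.cov((P-m).T));v=v[:,1]*np.sign(v[0,1])
    L=(P-o["ee_pos"][:2])@R[:2,:2]
    print("red",a,c,p.min(0),p.max(0),m,np.degrees(np.arctan2(v[1],v[0])),"tool xy mean",L.mean(0),"x",L[:,0].min(),L[:,0].max(),"y near",np.median(L[L[:,0]<.02,1]))
E
python3 look.py
```

```text
7.1 [ 0.5593 -0.285   0.1023] [ 10.5631  28.0055  16.0044 101.176   -9.4627  52.0146 143.239 ] [0.1712 0.5142 0.1029]
[[-0.9231 -0.3847  0.0018]
 [-0.3847  0.9231 -0.0007]
 [-0.0014 -0.0014 -1.    ]]
red 2885 [275.9106 214.156 ] [266 138] [286 293] [ 0.5474 -0.2892] 22.45494998219371 tool xy mean [0.0127 0.0007] x -0.04227746737796819 0.060754854133578035 y near 0.0007203497912336908
```

The handle is within 1 mm of the gripper's centre line, and its end is 61 mm out against the 59 mm needed. I'll correct both, descend and close.

>>> {"method": "step_arm", "body": {
  "plan": [
    [[1,0.5,8,0,1],[0.5,0,15,0,1],[0,0,15,0,1],[0,0,15,0,1],[0,0,12,0,1],[0,0,7,0,1],[0,0,3,0,1],[0,0,0,0,1],[0,0,0,0,1],[0,0,0,0,1]]
  ]
}}

```text
time_s: 8.1
ee_pos: [0.5576, -0.2851, 0.0271]
eef_rot: [[-0.923, -0.385, 0.002], [-0.385, 0.923, -0.001], [-0.001, -0.001, -1.0]]
wrist_force: [0.1, 0.1, 0.7]
gripper_width: 1.0
grip_force: 0.0
```

>>> {"method": "step_arm", "body": {
  "plan": [
    [[0,0,0,0,0.5],[0,0,0,0,0],[0,0,0,0,-0.5],[0,0,0,0,-1],[0,0,0,0,-1],[0,0,0,0,-1],[0,0,0,0,-1],[0,0,0,0,-1],[0,0,0,0,-1],[0,0,0,0,-1],[0,0,0,0,-1],[0,0,0,0,-1],[0,0,0,0,-1],[0,0,0,0,-1],[0,0,0,0,-1]]
  ]
}}

```text
time_s: 9.6
ee_pos: [0.5571, -0.2849, 0.0264]
eef_rot: [[-0.923, -0.385, 0.0], [-0.385, 0.923, -0.0], [-0.0, -0.0, -1.0]]
wrist_force: [-0.0, -0.6, 2.6]
gripper_width: 0.127
grip_force: 59.0
```

```bash
python3 look.py
python3 - <<'E'
import pickle,cv2
s=pickle.load(open("W3.pkl","rb"));cv2.imwrite("pics/w3.png",s["frame"][:,:,::-1])
E
```

```text
9.65 [ 0.5571 -0.285   0.0264] [ 11.8996  33.9516  14.4601 102.8925 -11.4574  44.5561 144.8002] [-0.0896  0.0595  3.18  ]
[[-0.9231 -0.3845  0.0004]
 [-0.3845  0.9231 -0.0003]
 [-0.0002 -0.0004 -1.    ]]
red 5151 [276.4896 239.4943] [261 155] [293 329] [ 0.5335 -0.2937] 22.206396614812174 tool xy mean [0.0252 0.001 ] x -0.01624087396653748 0.058926310874451916 y near 0.0008126941639662913
```

View pics/w3.png

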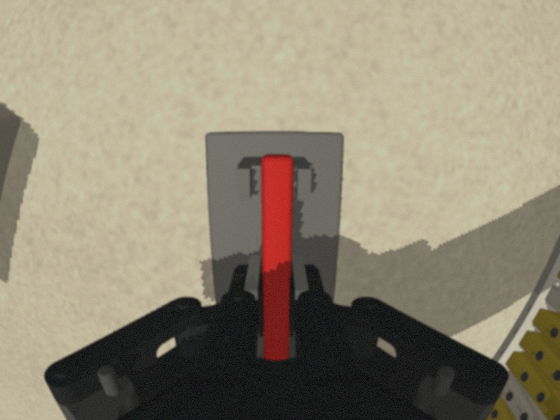

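The grip is on the handle: the opening reads 0.127 with a force of 59 N, and the handle end is 59 mm from the TCP as it should be. The picture shows the handle centred between the pads from (277,155) to (277,355). Now I'll lift it straight up.

>>> {"method": "step_arm", "body": {
  "plan": [
    [[0,0,-2,0,-1],[0,0,-4,0,-1],[0,0,-8,0,-1],[0,0,-14,0,-1],[0,0,-20,0,-1],[0,0,-24,0,-1],[0,0,-24,0,-1],[0,0,-24,0,-1],[0,0,-24,0,-1],[0,0,-20,0,-1],[0,0,-16,0,-1],[0,0,-12,0,-1],[0,0,-8,0,-1],[0,0,-4,0,-1],[0,0,0,0,-1],[0,0,0,0,-1]]
  ]
}}

```text
time_s: 11.25
ee_pos: [0.5564, -0.2845, 0.2293]
eef_rot: [[-0.923, -0.385, -0.002], [-0.385, 0.923, 0.001], [0.001, 0.001, -1.0]]
wrist_force: [0.6, 1.2, -1.5]
gripper_width: 0.13
grip_force: 58.7
```

Run:
```python
from plant import readout, snapshot
from h import *
D=snapshot("side");T=snapshot("top");W=snapshot("wrist");o=readout.observe();print(o["time_s"],o["ee_pos"],o["q"],o["wrist_force"],o["gripper_width"],o["grip_force"])
a=cv2.resize(D["frame"][150:290,230:370],(560,560));b=W["frame"]
cv2.imwrite("pics/lift.png",np.hstack([a[:420],b[:,160:400]])[:,:,::-1])
```

```text
11.4 [ 0.5564 -0.2845  0.2292] [  8.98    19.8456  17.7946  95.9089  -6.5404  65.3758 141.1431] [-0.0945  0.792  -0.092 ] 0.13010591983640657 58.66452991962433
```

View pics/lift.png

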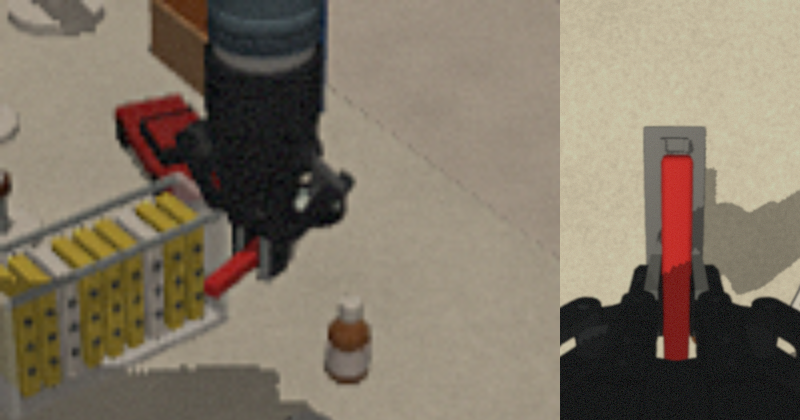

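The lens is held and the handle looks unchanged between the pads, with its tip still at row 155. I'll carry it over the rack and turn it to the stripe's direction.

>>> {"method": "step_arm", "body": {
  "plan": [
    [[-3.8,9.2,0,0,-1],[-7.7,18.4,0,0,-1],[-11.5,27.6,0,0,-1],[-11.5,27.6,0,0,-1],[-11.5,27.6,0,0,-1],[-11.5,27.6,0,0,-1],[-11.5,27.6,0,0,-1],[-11.5,27.6,0,0,-1],[-11.5,27.6,0,0,-1],[-11.5,27.6,0,0,-1],[-11.5,27.6,0,0,-1],[-11.5,27.6,0,0,-1],[-11.5,27.6,0,0,-1],[-11.5,27.6,0,0,-1],[-11.5,27.6,0,0,-1],[-11.5,27.6,0,0,-1],[-11.5,27.6,0,0,-1],[-11.5,27.6,0,0,-1]]
  ]
}}

```text
time_s: 13.2
ee_pos: [0.5561, 0.2254, 0.2301]
eef_rot: [[-0.923, -0.385, -0.001], [-0.385, 0.923, 0.0], [0.001, 0.0, -1.0]]
wrist_force: [-0.2, -0.3, 0.1]
gripper_width: 0.128
grip_force: 58.7
```

>>> {"method": "step_arm", "body": {
  "plan": [
    [[-11.5,27.6,0,0,-1],[-11.5,27.6,0,0,-1],[-11.5,27.6,0,0,-1],[-11.5,27.6,0,0,-1],[-7.7,18.4,0,0,-1],[-3.8,9.2,0,0,-1],[0,0,0,0.5,-1],[0,0,0,1,-1],[0,0,0,1,-1],[0,0,0,1,-1],[0,0,0,1,-1],[0,0,0,1,-1],[0,0,0,1,-1],[0,0,0,1,-1],[0,0,0,1,-1],[0,0,0,1,-1],[0,0,0,0.9,-1],[0,0,0,0.5,-1],[0,0,0,0,-1],[0,0,0,0,-1]]
  ]
}}

```text
time_s: 15.2
ee_pos: [0.5572, 0.372, 0.2302]
eef_rot: [[-0.849, 0.528, -0.0], [0.528, 0.849, -0.001], [-0.0, -0.001, -1.0]]
wrist_force: [1.0, 0.2, -0.5]
gripper_width: 0.13
grip_force: 58.6
```

Run:
```python
from plant import readout, snapshot
from h import *
D=snapshot("side");T=snapshot("top");W=dict(snapshot("wrist"));W["fish"]=1;o=readout.observe();R=o["eef_rot"];print(o["time_s"],o["ee_pos"],o["q"],o["wrist_force"],o["gripper_width"],o["grip_force"]);print(R)
pickle.dump((D,T,W,o),open("P1.pkl","wb"))
zt=o["ee_pos"][2]+.0187+.006
for a,c,p in blobs(W,(150,0,420,330),red,30)[:3]:
    L=np.array([onz(W,x,zt)[:2]-o["ee_pos"][:2] for x in p])@R[:2,:2];print("red tool",a,L.mean(0),L.min(0),L.max(0))
for a,c,p in blobs(W,(100,0,480,420),orange,20)[:4]:print("orange",a,c,p.min(0),p.max(0),onz(W,c,.012))
a=cv2.resize(D["frame"][100:200,160:260],(400,400));b=cv2.resize(T["frame"][170:270,120:220],(400,400))
cv2.imwrite("pics/p1.png",np.vstack([np.hstack([a,b])])[:,:,::-1])
```

```text
15.35 [0.5571 0.3726 0.2303] [-43.52    24.23     8.2072  88.7756  -3.6334  67.2649  23.4962] [ 0.1354 -0.6211 -0.8123] 0.12604877659281785 58.6096465587616
[[-0.8491  0.5282 -0.0001]
 [ 0.5282  0.8491 -0.0002]
 [-0.0001 -0.0002 -1.    ]]
red tool 4940 [0.0247 0.0005] [-0.0163 -0.0056] [0.059  0.0065]
orange 133 [122.1429 248.4586] [117 238] [127 259] [0.5208 0.1595 0.012 ]
orange 30 [291.4667 170.2333] [290 158] [292 182] [0.5527 0.3963 0.012 ]
orange 30 [273.     155.7333] [262 155] [287 160] [0.5279 0.3874 0.012 ]
orange 30 [290.8667 196.4667] [290 184] [291 209] [0.5782 0.38   0.012 ]
```

View pics/p1.png

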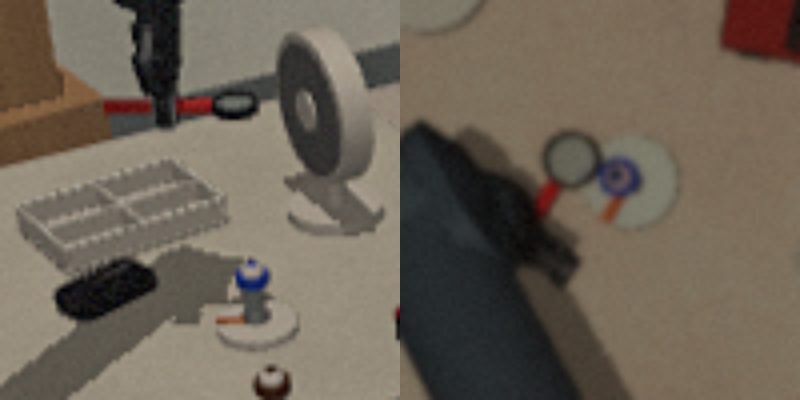

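Side view: the lens is level, with its ring at about (219,126). Top view: the ring is at about (163,209), and the collar at (175,214). Next I'll compare lens and eye within the same cameras.

```bash
cat > rel.py <<'E'
from h import *
import sys
D,T,W,o=pickle.load(open(sys.argv[1],"rb"));R=o["eef_rot"]
fk=o["ee_pos"]-R[:,2]*.0187-R[:,0]*.066;print("fk lens",fk)
def proj(s,X):
    c=np.array(s["R"])@X+s["t"];return np.array([s["fx"]*c[0]/c[2]+s["cx"],s["fy"]*c[1]/c[2]+s["cy"]])
U=[]
for n,s in(("top",T),("side",D)):
    p=proj(s,fk);u0,v0=(p-11).astype(int);k=8
    g=cv2.resize(s["frame"][v0:v0+23,u0:u0+23],None,fx=k,fy=k,interpolation=cv2.INTER_CUBIC);h=cv2.cvtColor(g,cv2.COLOR_RGB2HSV).astype(int)
    m=((h[...,2]<75)).astype(np.uint8) if n=="top" else (h[...,2]<70).astype(np.uint8)
    cs=cv2.findContours(m,cv2.RETR_CCOMP,cv2.CHAIN_APPROX_NONE);best=None
    for c,hi in zip(cs[0],cs[1][0]):
        if len(c)>40:
            e=cv2.fitEllipse(c);ctr=(np.array(e[0])+.5)/k-.5+[u0,v0];print(n,"hole" if hi[3]>=0 else "outer",len(c),ctr,np.array(e[1])/k,"fk px",p,"z-plane",onz(s,ctr,fk[2])[:2])
            if hi[3]>=0 and (best is None or len(c)>best[0]): best=(len(c),ctr)
    if best:U.append((s,best[1]))
if len(U)==2: print("tri",tri(*U[0],*U[1]))
S=pickle.load(open("S0.pkl","rb"))
E
python3 rel.py P1.pkl
python3 - <<'E'
from h import *
S=pickle.load(open("S0.pkl","rb"));T=S["top"];D=S["side"]
k=8;U=[]
for n,s,(u0,v0,u1,v1) in(("top",T,(165,203,187,223)),("side",D,(212,160,234,180))):
    g=cv2.resize(s["frame"][v0:v1,u0:u1],None,fx=k,fy=k,interpolation=cv2.INTER_CUBIC).astype(int)
    m=((g[...,2]-g[...,0])>12).astype(np.uint8)
    c=max(cv2.findContours(m,cv2.RETR_EXTERNAL,cv2.CHAIN_APPROX_NONE)[0],key=len);e=cv2.fitEllipse(cv2.convexHull(c));ctr=(np.array(e[0])+.5)/k-.5+[u0,v0];print(n,ctr,np.array(e[1])/k,onz(s,ctr,.066));U.append((s,ctr))
print(tri(*U[0],*U[1]))
E
```

```text
fk lens [0.6131 0.3378 0.249 ]
top outer 164 [151.3987 217.4716] [4.4393 8.197 ] fk px [161.9072 209.4827] z-plane [0.5884 0.3693]
top outer 77 [171.9217 213.0846] [1.2178 4.9428] fk px [161.9072 209.4827] z-plane [0.6022 0.3069]
top outer 329 [162.7199 209.5741] [13.7066 15.0985] fk px [161.9072 209.4827] z-plane [0.6128 0.3353]
top hole 248 [162.4715 209.5412] [10.7817 11.6003] fk px [161.9072 209.4827] z-plane [0.6129 0.336 ]
side outer 451 [219.3384 124.5568] [ 8.6061 18.7285] fk px [218.4539 126.1493] z-plane [0.6221 0.3493]
side hole 153 [218.1906 125.2506] [3.4288 8.8692] fk px [218.4539 126.1493] z-plane [0.6157 0.3458]
tri (array([0.612 , 0.3352, 0.254 ]), [np.float64(0.0005945820781572045), np.float64(0.0005945820781571285)])
top [174.2798 213.7634] [ 9.5435 10.1356] [0.6137 0.335  0.066 ]
side [222.5124 168.8395] [7.8762 8.6535] [0.6108 0.3331 0.066 ]
(array([0.613 , 0.3357, 0.0642]), [np.float64(0.0009751146972491678), np.float64(0.0009751146972491915)])
```

The lens and eye already agree to within about 1 mm in every view, and the yaw is 148.1° against 148°. I'll lower it to a gap of about 25 mm and check again.

>>> {"method": "step_arm", "body": {
  "plan": [
    [[0,0,4,0,-1],[0,0,8,0,-1],[0,0,14,0,-1],[0,0,16,0,-1],[0,0,16,0,-1],[0,0,16,0,-1],[0,0,16,0,-1],[0,0,14,0,-1],[0,0,12,0,-1],[0,0,10,0,-1],[0,0,6,0,-1],[0,0,4,0,-1],[0,0,0,0,-1],[0,0,0,0,-1],[0,0,0,0,-1]]
  ]
}}

```text
time_s: 16.85
ee_pos: [0.5575, 0.3734, 0.0951]
eef_rot: [[-0.849, 0.528, 0.001], [0.528, 0.849, 0.001], [-0.001, 0.001, -1.0]]
wrist_force: [-0.3, 0.1, -0.3]
gripper_width: 0.125
grip_force: 58.6
```

```bash
python3 - <<'E'
from plant import readout, snapshot
from h import *
D=snapshot("side");T=snapshot("top");W=dict(snapshot("wrist"));W["fish"]=1;o=readout.observe();R=o["eef_rot"];print(o["time_s"],o["ee_pos"],o["wrist_force"],o["gripper_width"],o["grip_force"]);print(R)
pickle.dump((D,T,W,o),open("P2.pkl","wb"))
a=cv2.resize(D["frame"][140:190,195:245],(400,400));b=cv2.resize(T["frame"][190:240,150:200],(400,400))
cv2.imwrite("pics/p2.png",np.hstack([a,b])[:,:,::-1])
E
python3 rel.py P2.pkl
```

```text
17.0 [0.5573 0.3732 0.0949] [-0.0878  0.6639 -0.9324] 0.12726448554827433 58.613154888153076
[[-0.8491  0.5282  0.0008]
 [ 0.5282  0.8491  0.0006]
 [-0.0003  0.0009 -1.    ]]
fk lens [0.6133 0.3384 0.1136]
top outer 154 [160.4102 220.8772] [4.3666 7.7566] fk px [170.5056 212.8119] z-plane [0.5863 0.3712]
top outer 326 [171.6862 213.0718] [12.1846 15.548 ] fk px [170.5056 212.8119] z-plane [0.6124 0.3344]
top hole 234 [170.62   212.7113] [ 9.7285 10.7886] fk px [170.5056 212.8119] z-plane [0.6136 0.338 ]
side outer 225 [221.1166 157.4149] [ 7.0498 11.561 ] fk px [221.4991 157.6802] z-plane [0.6129 0.3412]
side hole 152 [221.2805 156.8657] [4.0599 8.3918] fk px [221.4991 157.6802] z-plane [0.6154 0.345 ]
tri (array([0.6128, 0.3373, 0.1179]), [np.float64(0.0005123452407108307), np.float64(0.0005123452407111734)])
```

View pics/p2.png

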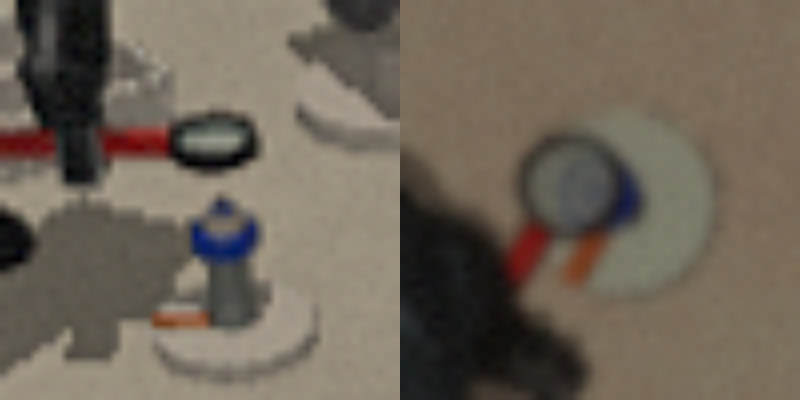

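Side view: the lens ring at about (221,157) sits directly over the pupil, about 25 mm above it, and level. Top view: the ring covers the iris, apart from parallax, and the handle is parallel to the stripe. I'll take out the 1 mm offset and lower the last 15.5 mm.

>>> {"method": "step_arm", "body": {
  "plan": [
    [[-0.4,-0.4,1,0,-1],[-0.4,-0.4,2,0,-1],[0,0,3,0,-1],[0,0,3,0,-1],[0,0,2.5,0,-1],[0,0,2,0,-1],[0,0,1.5,0,-1],[0,0,0.5,0,-1],[0,0,0,0,-1],[0,0,0,0,-1],[0,0,0,0,-1],[0,0,0,0,-1],[0,0,0,0,-1]]
  ]
}}

```text
time_s: 18.3
ee_pos: [0.5573, 0.372, 0.0789]
eef_rot: [[-0.849, 0.528, 0.0], [0.528, 0.849, 0.0], [-0.0, 0.0, -1.0]]
wrist_force: [0.4, -0.1, -0.5]
gripper_width: 0.131
grip_force: 58.6
```

```bash
python3 - <<'E'
from plant import readout, snapshot
from h import *
D=snapshot("side");T=snapshot("top");W=dict(snapshot("wrist"));W["fish"]=1;o=readout.observe();R=o["eef_rot"];print(o["time_s"],o["ee_pos"],o["wrist_force"],o["gripper_width"],o["grip_force"]);print(R)
pickle.dump((D,T,W,o),open("P3.pkl","wb"))
for a,c,p in blobs(W,(150,0,420,330),red,30)[:2]:
    L=np.array([onz(W,x,o["ee_pos"][2]+.0247)[:2]-o["ee_pos"][:2] for x in p])@R[:2,:2];print("red tool",a,L.mean(0),L.min(0),L.max(0))
a=cv2.resize(D["frame"][140:190,195:245],(400,400));b=cv2.resize(T["frame"][190:240,150:200],(400,400))
cv2.imwrite("pics/p3.png",np.hstack([a,b])[:,:,::-1])
E
python3 rel.py P3.pkl
```

```text
18.45 [0.5572 0.3719 0.0788] [-0.7589  0.3869 -0.9898] 0.131656188545715 58.61297249794006
[[-0.8491  0.5282  0.    ]
 [ 0.5282  0.8491 -0.    ]
 [-0.     -0.     -1.    ]]
red tool 4995 [0.025  0.0006] [-0.0162 -0.0055] [0.0596 0.0067]
fk lens [0.6133 0.337  0.0975]
top outer 172 [161.7374 221.7055] [5.0775 8.523 ] fk px [171.8562 213.1897] z-plane [0.5845 0.3702]
top outer 306 [172.5041 213.3229] [12.4334 14.1322] fk px [171.8562 213.1897] z-plane [0.6128 0.3349]
top hole 223 [172.0837 213.1002] [9.6173 9.8278] fk px [171.8562 213.1897] z-plane [0.6136 0.3363]
side outer 218 [221.7084 161.2827] [ 7.5274 10.9076] fk px [221.9802 161.385 ] z-plane [0.6127 0.3384]
side hole 155 [221.6275 160.6442] [4.0181 8.6188] fk px [221.9802 161.385 ] z-plane [0.6147 0.3434]
tri (array([0.6125, 0.3358, 0.1017]), [np.float64(0.0008493325827625764), np.float64(0.0008493325827627708)])
```

View pics/p3.png

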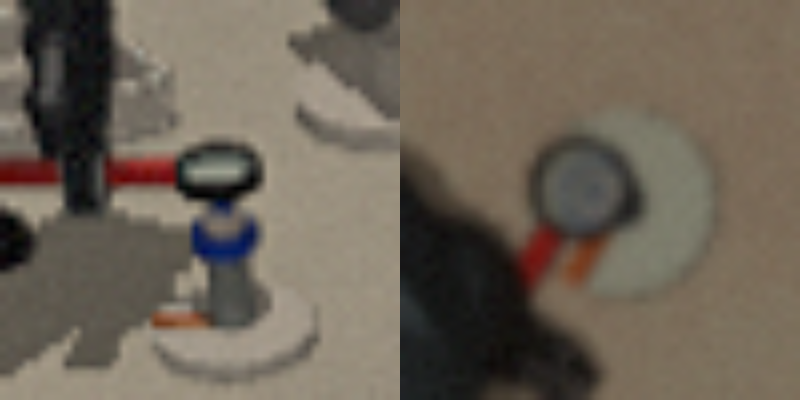

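In the final side and top views, the lens ring at about (222,161) side and (172,213) top sits level over the pupil. The gap is about 9.5 mm, centring is within about 1 mm, and the handle is parallel over the stripe. The arm is steady, so I'll hand the job in.

```bash
python3 -c "
from plant import order
print(order.close_job())"
```

```text
the job is handed in; nothing more can be done
None
```

I handed the job in with the arm still gripping the lens: it sits level about 9.5 mm above the blue eye, centred on the pupil to about 1 mm, with the handle over the orange stripe; I saw no sign of contact with the rack, either eye or anything else.

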